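# Hold the cash box unlocked

## Robot

A 6-joint arm with a two-finger parallel gripper is mounted at the origin on the work surface. World frame = base frame: x ahead of the robot, y to its left, z up, the work surface at z = 0. Lengths are in mm, angles in degrees, forces in N, time in s.
With the tool pointing down it reaches from about 300 to 850 mm from the base axis. Payload 4.2 kg.
Tool frame: the origin (TCP) lies on the centre line of the jaws, within the pads' length; the fingertips stand 14 mm ahead of it and the grasp point (between the pads) lies 5 mm behind it; z points along the fingers, y is the line along which they close (so a half turn about z gives the same grasp; the last joint's range is limited). The gripper opens to 91 mm and grips with 3 to 60 N. Pads are 32 mm wide; open, the fingers measure 118 mm over their backs; the gripper's body (76 mm by 178 mm) begins 60 mm behind the grasp point.
Start: joints at [-68.812, 18.312, 89.639, -0, 72.044, -1.146], TCP at [218.506, -531.88, 227.976] pointing down, gripper open.
Joint ranges: [-177.97, 177.97], [-48.28, 115.42], [12.27, 149.76], [-77.06, 257.06], [2.81, 150.46], [-146.56, 146.56]. Speed limits (degrees/s): [147.25, 147.25, 180, 180, 180, 180].

## Interface

Orientations are given as [roll, pitch, yaw] about the fixed x, y, z axes, in that order (R = Rz(yaw) Ry(pitch) Rx(roll)).
In Python, from workcell import env gives the robot as it stands.
- The arm moves only by the tool arm_command, never from a script. Its argument "motion" is a list of rows, each an object with "offset": the shift along the tool's x, y, z in m, a list of three; "spin": the turn about the tool's z in rad. In form: [{"offset": [tx, ty, tz], "spin": spin}, ...]. A call has 1 to 5 rows; each row shifts and turns the commanded pose from where the row before left it, along the tool's axes as they then stand; what a row does not reach is not made up. A row lasts 1/8 s, in which the tool goes at most 62.5 mm and 10.7 degrees, less where a joint would pass 70% of its speed; a pose out of reach is approached as far as the arm can. A call with a gripper value outside its range is refused whole. "jaw" is the finger opening in m, from 0 to 0.0912, set as the call begins (left out, the last holds). The fingers move at their own pace and stop on an object; "newtons" is the grip in N (left out, the last holds). Time passes only in rows, so rows that do not move let the fingers close. It gives the time, the measured TCP pose, the force, the opening and the grip force at its end, in the units of the state.
- env.state(): the state, without advancing time (a new reading comes with each control period).
- env.grab_frame(name): name is "side" or "top"; returns (picture, depth): 384x512x3 uint8, blue, green, red; 384x512 float32, mm along the optical axis (not along the pixel's ray), 0 where there is no reading.
- env.camera_model(name): a dict with "fx", "fy", "cx", "cy" (pixels), "eye" and "rotation" of the camera in the world. Camera axes: x right, y down, z forward; pixel columns grow to the right and rows downward; lengths in mm; the calibration is good to about 2 mm. A picture is of the moment at which its call begins. camera_model takes no time and is no camera call.
- env.job_done(): hands the job in; it is judged then, once.
Trained networks look in the newest picture that a camera, given by its name, has taken for a name from the list of things; names that differ only in an ending like _2 or _b are one class to them, and where a whole thing is asked for, a point or a joint stands for the part that bears it (a point fixed in the world has none). Each returns a list of dicts, best first, with "score" (0 to 1); they miss things now and then, are a little off and sometimes report something else, mostly with a low value. They report only what shows in the picture. A call takes as long as a camera call.
- env.boxes_of(camera, target): "bbox" ([left, top, right, bottom] in pixels, round what is visible of it).
- env.pinpoint(camera, target): "location" ([column, row] in pixels: a listed point, or the origin of a listed thing).
The state is a dict: "time_s": time; "qpos": joint angles; "qvel": joint speeds; "effort": joint torques, N m; "ee_pos": TCP position; "ee_rot": TCP orientation; "force": force on the tool from outside, world axes, zero at the start; "torque": the same for the moment, N m; "gripper_width": finger opening in mm; "gripper_force": force on a finger pad.
Only numpy, scipy, OpenCV 4.12 (cv2) and the standard library are available. Lean on these libraries where they do the work, as an engineer would, in place of code of your own. Each camera call takes 0.05 s, during which the arm holds its last target. There are 200 camera calls.

## Task

Take the red key from the key stand, put it into the lock in the lid of the green cash box and ease it fully home past the sticky pins (wiggle it if it catches; never force it with more than 50 N), then turn it a quarter turn clockwise, seen from above. The lock springs back, so finish still gripping the key and holding it turned, without letting go. Leave the blue key in the stand, and the jar and the food tub where they are.

Things in the scene. Friction and masses are not known exactly. Their poses are not given: they have to be found in the camera images.
- red_key: The cash box key, upright in a stand slot at the start. Red head 30 (x) x 10 (y) x 40 (z) mm, pinched on its flat +y/-y sides; below it a steel blade 14 (x) x 5 (y), 30 mm long, its last 4 mm 10 x 2.6. About 35 g. Origin: centre of the head's underside, where the blade begins; z up from blade to head. It works either way round (half turn about z).
- blue_key: A key of another lock, the same shape as the red key but with a blue head, same origin and axes; it stands in the other slot of the key stand and stays there.
- key_stand: Fixed pale wooden block 60 (x) x 150 (y) x 40 (z) mm, origin at the centre of its underside. Two slots in its top at y = +40 and -40 mm hold the keys, which in which varies; the underside of each key's head rests on the block's top, 40 mm above the table, and each key's x lies along the block's y.
- cash_box: Fixed green steel cash box, 180 (x) x 250 (y) x 90 (z) mm, origin at the centre of its underside, z up. The lock is in the lid, 35 mm from the centre towards the box's -x side. A steel handle lies folded on the +x half of the lid, up to 100 mm high. At rest the key slot's long side lies along the box's x.
- keyway (a point): Centre of the key slot's mouth, on the plug's axis, 96 mm above the table (lock face 6 mm above the lid); axes as the cash box, not turning. Brass plug 30 x 23 mm in a steel rosette. Slot 15.4 x 6.2 mm, 42 deep, with a funnel mouth 3 mm wider on each side, 4 deep. Key fully home: head rests on the lock face, key origin at this point.
- plug (a joint): Angle of the lock plug, rad: 0 at rest, grows clockwise seen from above, stops at 0 and 1.65. A spring (0.015 N m at rest, 0.055 at a quarter turn) returns it. Key play about 0.1 rad. Two sticky sprung pins bulge into the slot's long sides 12 and 20 mm down; each catches the blade and takes 8 to 15 N of straight push, less with a wiggle of 3 to 7 degrees.
- spice_jar: Amber jar with a green cap, 60 mm across, 100 mm high, origin at the centre of its underside; a bystander.
- food_tub: Brown food tub with a red lid, 98 x 118 x 54 mm, origin at the centre of its underside; a bystander.

How it is judged (in metres and radians):
On the way, in this order (a step that is already met when the one before it is completed fails the run):
1. the red key is gripped and lifted clear of the stand (height (world z) of red_key above 0.075 m and contact force between the fingers and red_key above 0.5 N), for 0.1 s.
2. the red key is fully home in the lock, the plug not yet turned (horizontal distance between red_key and keyway below 0.005 m and z of red_key in the frame of cash_box below 0.0995 m and angle between red_key's own z axis and vertical below 0.12 rad and value of joint plug below 0.4 rad), for 0.1 s.
At the end, for the whole second after the job is handed in: Red key home (head within 3.5 mm of the lock face, 5 mm of its axis, upright within 7 degrees), still gripped, the plug held clockwise beyond 1.3 rad (a quarter turn is 1.57); blue key within 15 mm, jar and tub within 30 mm of their starts (horizontal distance between red_key and keyway below 0.005 m and z of red_key in the frame of cash_box below 0.0995 m and angle between red_key's own z axis and vertical below 0.12 rad and value of joint plug above 1.3 rad and contact force between the fingers and red_key above 0.5 N and distance of blue_key from where it was at the start of the episode below 0.015 m and distance of each of spice_jar, food_tub from where it was at the start of the episode below 0.03 m); the arm keeps its last pose, push and grip.
It fails at once if the red key is forced: its contacts with the cash box and lock, side squeeze included, exceed 50 N (contact force between red_key and cash_box above 50 N).
It fails at once if the blue key is pulled from its slot or pushed about (moved 15 mm) (distance of blue_key from where it was at the start of the episode above 0.015 m).
It fails at once if the spice jar is pushed more than 30 mm or tipped (distance of spice_jar from where it was at the start of the episode above 0.03 m or angle between spice_jar's own z axis and vertical above 0.35 rad).
It fails at once if the food tub is pushed more than 30 mm or tipped (distance of food_tub from where it was at the start of the episode above 0.03 m or angle between food_tub's own z axis and vertical above 0.35 rad).
It also fails if it takes over 59 s, if anything falls off the work surface, if the arm or the gripper's body presses on something with over 40 N, if the wrist force passes 120 N, or if a joint passes its speed limit or range.

## Working session

There is one attempt and no reset: what is moved stays moved. The work goes in short steps, Python scripts to look and compute and a tool call to move; the robot and the scene stay as the last step left them, time stands still between calls to the robot, and variables do not carry over. Pictures are saved under pics/ and viewed, at most 10 in all, crops included, and the job is handed in when it is done.

Besides the shell and the picture viewer there is one more tool, called after "Request:" as name([rows], argument=value, ...), one row to a line, values as JSON. arm_command: Moves the arm, as the interface text tells. Its arguments: {"type":"object","properties":{"motion":{"type":"array"},"jaw":{"type":"number"},"newtons":{"type":"number"}},"required":["motion"]}

```bash
mkdir -p pics
cat > h.py <<'E'
import numpy as np, cv2
from workcell import env
def world(cam,u,v,d):
    m=env.camera_model(cam);p=np.array([(u-m['cx'])/m['fx']*d,(v-m['cy'])/m['fy']*d,d])
    return np.array(m['rotation'])@p+np.array(m['eye'])
def atz(cam,u,v,z):
    a=np.array(env.camera_model(cam)['eye']);b=world(cam,u,v,1000.)
    return a+(b-a)*(z-a[2])/(b[2]-a[2])
def cloud(cam,dep):
    m=env.camera_model(cam);v,u=np.mgrid[:384,:512]
    P=np.stack([(u-m['cx'])/m['fx']*dep,(v-m['cy'])/m['fy']*dep,dep],-1)
    return P@np.array(m['rotation']).T+np.array(m['eye'])
E
python3 - <<'E'
from h import *
ims=[]
for c in('top','side'):
    im,d=env.grab_frame(c);cv2.imwrite(f'pics/{c}.png',im);np.savez(f'{c}.npz',im=im,d=d)
    m=env.camera_model(c);print(c,m['fx'],m['eye'],np.round(m['rotation'],2).tolist())
    for t in('red_key','blue_key','keyway','cash_box','key_stand'):
        r=env.pinpoint(c,t)[:2]; print(t,[(x['location'],x['score']) for x in r])
    ims.append(im)
for n,z in():pass
E
```

```text
top 411.61186231093 [551.05773147  68.94835741 944.65135444] [-174.58, -2.31, -88.99]
red_key [([157.9, 267.6], 0.5)]
blue_key [([122.8, 264.9], 0.6)]
keyway [([330.9, 234.4], 0.57)]
cash_box [([322.1, 224.6], 0.75)]
key_stand [([144.1, 262.1], 0.72), ([123.1, 265.5], 0.5)]
side 394.97792521334736 [364.70895634 657.27144081 524.79597145] [-123.57, 0.9, -156.83]
red_key [([295.3, 293.8], 0.82)]
blue_key [([277.1, 332.9], 0.79)]
keyway [([313.3, 155.5], 0.57)]
cash_box [([295.2, 183.4], 0.94)]
key_stand [([286.9, 328.3], 0.56)]
```

View pics/top.png

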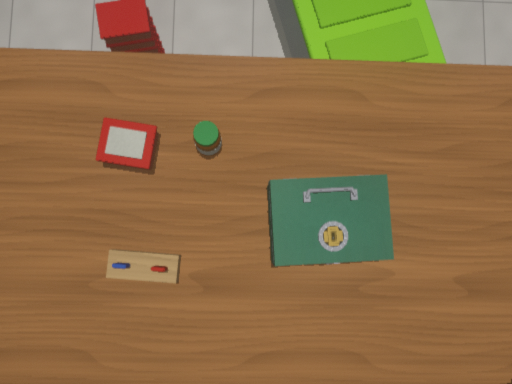

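View pics/side.png

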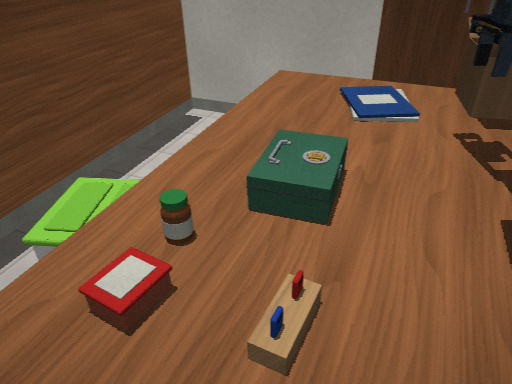

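The top view shows the stand at about (143,267), with the red key at (159,268) and the blue key at (121,266). The lock is at (333,236) and the handle at (330,192). The side view agrees: red key (298,285), lock (316,157). The camera rotation is given as roll-pitch-yaw, so I'll convert it.

```bash
sed -i "s/np.array(m\['rotation'\])/RR(m)/; 2a from scipy.spatial.transform import Rotation as Ro\ndef RR(m): return Ro.from_euler('xyz',m['rotation'],degrees=True).as_matrix()" h.py
python3 - <<'E'
from h import *
for c in('top','side'):
    z=np.load(c+'.npz');im=z['im'].astype(int);P=cloud(c,z['d']);b,g,r=im[...,0],im[...,1],im[...,2]
    ok=z['d']>0
    def rep(n,m,rect=True):
        m=m&ok; p=P[m]
        if len(p)<4: print(c,n,len(p));return
        s=f"{c} {n} n={len(p)} mean={p.mean(0).round(1)} med={np.median(p,0).round(1)} min={p.min(0).round(0)} max={p.max(0).round(0)}"
        if rect: s+=f" rect={cv2.minAreaRect(p[:,:2].astype(np.float32))}"
        print(s)
    Z=P[...,2]
    inb=lambda x0,x1,y0,y1:(P[...,0]>x0)&(P[...,0]<x1)&(P[...,1]>y0)&(P[...,1]<y1)
    v,u=np.mgrid[:384,:512]
    # stand region by pixels
    S=((u>95)&(u<190)&(v>240)&(v<295)) if c=='top' else ((u>240)&(u<330)&(v>260)&(v<375))
    rep('red',S&(r>110)&(g<50)&(b<60)); rep('blue',S&(b>90)&(r<80))
    rep('standtop',S&(abs(Z-40)<5))
    B=((u>255)&(u<405)&(v>165)&(v<275)) if c=='top' else ((u>240)&(u<355)&(v>120)&(v<225))
    rep('lid',B&(abs(Z-90)<5)&(g>r+15))
    rep('brass',B&(r>b+70)&(Z>80))
    rep('ros',B&(abs(r-b)<25)&(abs(r-g)<25)&(r>100)&(Z>80)&(((v>217)&(v<253)) if c=='top' else (u>300)))
for c,uv in(('top',(330.9,234.4)),('side',(313.3,155.5))): print('kw',atz(c,*uv,96))
for c,uv in(('top',(157.9,267.6)),('side',(295.3,293.8))): print('rk',atz(c,*uv,40))
im=np.load('top.npz')['im']
cv2.imwrite('pics/c1.png',np.hstack([cv2.resize(im[210:260,305:355],(400,400),interpolation=cv2.INTER_CUBIC),cv2.resize(im[240:290,130:180],(400,400),interpolation=cv2.INTER_CUBIC)]))
print(env.state()['ee_rot'])
E
```

```text
top red n=11 mean=[486.3 224.2  76.7] med=[487.  223.8  77.1] min=[481. 216.  69.] max=[487. 234.  80.] rect=((486.48211669921875, 224.8559112548828), (18.223745346069336, 5.10181999206543), 71.7711181640625)
top blue n=56 mean=[489.6 307.6  77.3] med=[489.9 308.1  78. ] min=[486. 295.  62.] max=[494. 320.  81.] rect=((489.8200988769531, 307.3850402832031), (8.008591651916504, 25.659149169921875), 1.1724085807800293)
top standtop n=1793 mean=[485.5 268.2  39.3] med=[486.8 268.9  39.3] min=[451. 193.  35.] max=[519. 346.  45.] rect=((485.2433166503906, 268.99462890625), (150.91363525390625, 60.29069519042969), 86.26173400878906)
top lid n=8987 mean=[ 592.1 -128.9   89.4] med=[ 594.5 -126.1   89.4] min=[ 495. -260.   85.] max=[689.  -0.  95.] rect=((592.45556640625, -130.75357055664062), (179.18019104003906, 250.58740234375), 4.018666744232178)
top brass n=244 mean=[ 557.5 -132.6   93.9] med=[ 557.3 -132.4   94. ] min=[ 539. -153.   83.] max=[ 576. -114.   98.] rect=((557.2825317382812, -133.26138305664062), (37.36757278442383, 39.108882904052734), 0.7877241969108582)
top ros n=389 mea
[... 1043 characters left out ...]
7460938), 3.9547626972198486)
side brass n=98 mean=[ 557.  -131.6   94.2] med=[ 556.8 -133.7   94. ] min=[ 539. -153.   90.] max=[ 577. -112.   98.] rect=((557.8934326171875, -132.29908752441406), (37.49893569946289, 40.19365692138672), 4.312172889709473)
side ros n=141 mean=[ 557.6 -132.4   92.8] med=[ 556.9 -132.3   92.8] min=[ 527. -164.   90.] max=[ 590. -101.   95.] rect=((558.7900390625, -132.34690856933594), (60.772972106933594, 63.61767578125), 74.9888916015625)
kw [ 560.42491042 -127.9003575    96.        ]
kw [ 563.41996446 -127.96239429   96.        ]
rk [483.001398  235.0792271  40.       ]
rk [485.01647501 231.86092107  40.        ]
[1.79996888e+02 2.01093006e-03 2.23358974e+01]
```

View pics/c1.png

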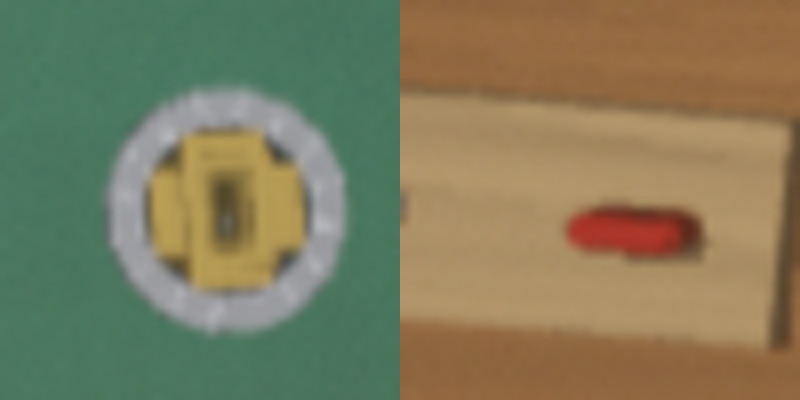

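The box yaw is 4.0° and the lock is at (557.5,-132.4). The stand yaw is -3.7° and the red key is at (483,229.8), which matches the given geometry. My plan is to pick at tool yaw 86.3°, insert at yaw 184°, and turn to 94°, which keeps joint 6 in range.

Request:
arm_command([
  {"offset":[0.0356,-0.0403,0.005],"spin":0},
  {"offset":[0.0356,-0.0403,0.005],"spin":0},
  {"offset":[0.0356,-0.0403,0.005],"spin":0},
  {"offset":[0.0356,-0.0403,0.005],"spin":0},
  {"offset":[0.0356,-0.0403,0.005],"spin":0},
], jaw=0.05, newtons=45)

```text
time_s: 1.23
ee_pos: [307.0, -276.3, 203.1]
ee_rot: [179.9, -0.0, 22.3]
force: [-0.0, 0.4, 0.2]
gripper_width: 50.2
gripper_force: 0.0
```

Request:
arm_command([
  {"offset":[0.0356,-0.0403,0.005],"spin":0},
  {"offset":[0.0356,-0.0403,0.005],"spin":0},
  {"offset":[0.0356,-0.0403,0.005],"spin":0},
  {"offset":[0.0356,-0.0403,0.005],"spin":0},
  {"offset":[0.0356,-0.0403,0.005],"spin":0},
])

```text
time_s: 1.85
ee_pos: [395.2, -22.1, 178.2]
ee_rot: [179.9, -0.1, 22.3]
force: [0.8, -0.8, 0.2]
gripper_width: 49.8
gripper_force: 0.0
```

Request:
arm_command([
  {"offset":[0.0356,-0.0403,0.005],"spin":0},
  {"offset":[0.0356,-0.0403,0.005],"spin":0},
  {"offset":[0.0356,-0.0403,0.005],"spin":0},
  {"offset":[0.0356,-0.0403,0.005],"spin":0},
  {"offset":[0.0356,-0.0403,0.005],"spin":0},
])

```text
time_s: 2.48
ee_pos: [483.2, 232.1, 152.9]
ee_rot: [180.0, -0.0, 22.4]
force: [0.5, -1.1, 0.1]
gripper_width: 50.2
gripper_force: 0.0
```

Request:
arm_command([
  {"offset":[0,0,0],"spin":-0.186},
  {"offset":[0,0,0],"spin":-0.186},
  {"offset":[0,0,0],"spin":-0.186},
  {"offset":[0,0,0],"spin":-0.186},
  {"offset":[0,0,0],"spin":-0.186},
])

```text
time_s: 3.1
ee_pos: [482.8, 230.2, 153.0]
ee_rot: [180.0, -0.0, 76.0]
force: [-1.1, -0.4, -1.2]
gripper_width: 49.7
gripper_force: 0.0
```

Request:
arm_command([
  {"offset":[0,0,0],"spin":-0.186},
  {"offset":[0,0,0],"spin":0},
  {"offset":[0,0,0],"spin":0},
])

```text
time_s: 3.48
ee_pos: [482.8, 230.2, 153.0]
ee_rot: [180.0, -0.0, 86.1]
force: [-0.0, 0.2, -0.3]
gripper_width: 50.1
gripper_force: 0.0
```

Request:
arm_command([
  {"offset":[0,0,0.04],"spin":-0.003},
  {"offset":[0,0,0.03],"spin":0},
  {"offset":[0,0,0.017],"spin":0},
  {"offset":[0,0,0.008],"spin":0},
  {"offset":[0,0,0],"spin":0},
])

```text
time_s: 4.1
ee_pos: [482.8, 230.2, 57.8]
ee_rot: [-180.0, 0.0, 86.4]
force: [-0.1, 0.4, 0.5]
gripper_width: 49.7
gripper_force: 0.0
```

Request:
arm_command([
  {"offset":[0,0,0],"spin":0},
  {"offset":[0,0,0],"spin":0},
  {"offset":[0,0,0],"spin":0},
  {"offset":[0,0,0],"spin":0},
  {"offset":[0,0,0],"spin":0},
], jaw=0, newtons=20)

```text
time_s: 4.72
ee_pos: [483.1, 230.3, 58.1]
ee_rot: [180.0, -0.0, 86.4]
force: [-0.1, -0.7, 0.5]
gripper_width: 9.7
gripper_force: 20.0
```

Request:
arm_command([
  {"offset":[0,0,0],"spin":0},
  {"offset":[0,0,-0.015],"spin":0},
  {"offset":[0,0,-0.03],"spin":0},
  {"offset":[0,0,-0.04],"spin":0},
  {"offset":[0,0,-0.037],"spin":0},
], newtons=45)

```text
time_s: 5.35
ee_pos: [482.0, 230.1, 182.0]
ee_rot: [-180.0, 0.0, 86.4]
force: [1.3, 0.2, -0.9]
gripper_width: 9.4
gripper_force: 45.0
```

Request:
arm_command([
  {"offset":[0,0,0],"spin":-0.17},
  {"offset":[0,0,0],"spin":-0.17},
  {"offset":[0,0,0],"spin":-0.17},
  {"offset":[0,0,0],"spin":-0.17},
  {"offset":[0,0,0],"spin":-0.17},
])

```text
time_s: 5.98
ee_pos: [482.0, 230.1, 180.7]
ee_rot: [-180.0, -0.0, 135.5]
force: [-1.0, -0.0, -0.1]
gripper_width: 9.9
gripper_force: 45.0
```

Request:
arm_command([
  {"offset":[0,0,0],"spin":-0.17},
  {"offset":[0,0,0],"spin":-0.17},
  {"offset":[0,0,0],"spin":-0.17},
  {"offset":[0,0,0],"spin":-0.17},
  {"offset":[0,0,0],"spin":-0.17},
])

```text
time_s: 6.6
ee_pos: [482.0, 230.0, 180.7]
ee_rot: [-180.0, -0.1, -175.8]
force: [0.5, 0.7, -0.3]
gripper_width: 9.9
gripper_force: 45.0
```

Request:
arm_command([
  {"offset":[-0.0062,-0.0459,0],"spin":0.003},
  {"offset":[-0.0062,-0.0459,0],"spin":0},
  {"offset":[-0.0062,-0.0459,0],"spin":0},
  {"offset":[-0.0062,-0.0459,0],"spin":0},
  {"offset":[-0.0062,-0.0459,0],"spin":0},
])

```text
time_s: 7.22
ee_pos: [528.0, 1.9, 180.8]
ee_rot: [180.0, -0.0, -176.3]
force: [0.4, 0.5, 0.0]
gripper_width: 10.1
gripper_force: 45.0
```

Request:
arm_command([
  {"offset":[-0.0062,-0.0459,0],"spin":0},
  {"offset":[-0.0062,-0.0459,0],"spin":0},
  {"offset":[-0.0062,-0.0459,0.01],"spin":0},
  {"offset":[0,0,0.015],"spin":0},
  {"offset":[0,0,0],"spin":0},
])

```text
time_s: 7.85
ee_pos: [554.3, -132.2, 153.9]
ee_rot: [179.9, -0.2, -176.4]
force: [-0.3, 0.7, -0.2]
gripper_width: 9.3
gripper_force: 45.0
```

Run:
```python
from h import *
im,d=env.grab_frame('side');np.savez('s2.npz',im=im,d=d)
print(env.state()['ee_pos'],env.state()['ee_rot'],env.pinpoint('side','red_key')[:1],env.pinpoint('side','keyway')[:1])
v,u=np.mgrid[:384,:512];P=cloud('side',d);I=im.astype(int)
m=(I[...,2]>110)&(I[...,1]<60)&(I[...,0]<70)&(u>290)&(u<345)&(v>80)&(v<180)&(d>0)
print(m.sum()); p=P[m]; 
if len(p): print(p.mean(0),p.min(0),p.max(0))
cv2.imwrite('pics/s2.png',cv2.resize(im[60:200,240:400],None,fx=4,fy=4,interpolation=cv2.INTER_CUBIC))
```

```text
[ 555.0340061  -131.95048151  154.73625339] [ 1.79931707e+02 -1.12483114e-01 -1.76296103e+02] [] [{'location': [316.6, 155.9], 'score': 0.9}]
0
```

View pics/s2.png

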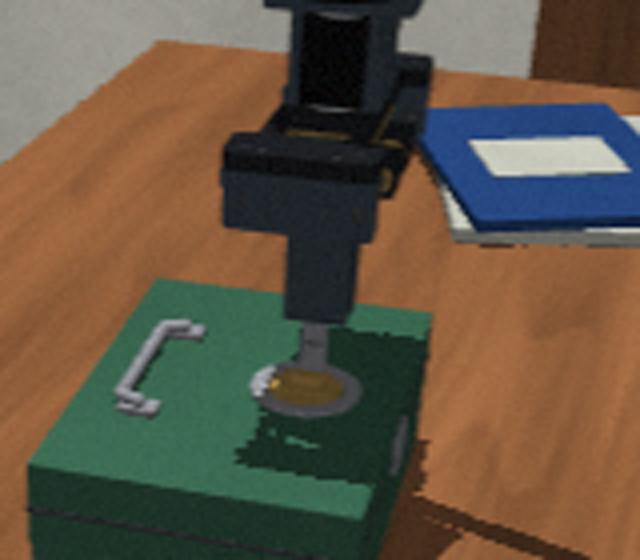

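The side view shows the blade hanging just above the rosette (blade at about (317,147) full-frame, lock at (317,156)). I'll measure the blade from depth.

Run:
```python
from h import *
s=env.state();print(s['ee_pos'],s['ee_rot'])
im,d=env.grab_frame('side');P=cloud('side',d)
v,u=np.mgrid[:384,:512]
for z0 in range(104,146,4):
    m=(abs(P[...,2]-z0)<2)&(u>295)&(u<340)&(v>125)&(v<165)&(abs(P[...,0]-557)<40)&(abs(P[...,1]+130)<25)
    p=P[m]
    if len(p): print(z0,len(p),p.mean(0).round(1),p[:,0].min().round(1),p[:,0].max().round(1),np.median(p[:,1]).round(1))
for r in range(138,152,2):
    print(r,' '.join('%d/%d'%(x,y) for x,y in zip(im[r,308:330].mean(-1),d[r,308:330])))
```

```text
[ 555.86993905 -131.85680994  155.57606638] [ 1.79989383e+02  1.76135575e-02 -1.76241245e+02]
108 7 [ 556.6 -131.6  108.1] 551.9 561.0 -131.4
112 8 [ 555.  -129.7  112.4] 549.4 561.2 -130.0
116 9 [ 555.8 -129.4  116.1] 549.1 561.5 -129.0
120 11 [ 556.  -129.9  120.4] 550.3 561.8 -130.3
124 8 [ 555.3 -129.7  124.5] 549.1 562.2 -129.7
128 11 [ 555.5 -129.8  127.7] 549.6 562.2 -129.4
132 11 [ 555.2 -129.3  132. ] 549.0 561.8 -129.2
136 9 [ 555.1 -129.   135.4] 549.1 562.2 -129.3
140 6 [ 551.4 -123.2  140.9] 537.8 568.0 -121.8
144 18 [ 550.4 -122.1  143.9] 536.4 569.3 -119.7
138 82/992 67/994 43/991 35/872 32/875 34/871 34/869 32/866 31/863 32/863 35/862 36/862 36/862 37/859 33/859 36/858 35/859 39/859 62/859 79/992 79/989 81/992
140 77/985 78/983 80/983 81/981 81/981 80/982 77/979 76/880 74/883 74/879 75/877 68/879 62/877 62/876 46/866 41/865 36/864 48/862 72/871 80/982 77/982 80/983
142 81/975 79/975 78/975 80/974 79/974 81/973 80/971 75/884 79/882 76/881 77/881 77/879 69/881 52/880 34/970 37/974 38/973 33/973 38/974 38/970 58/967 84/972
144 81/969 79/964 84/964 81/968 79/967 80/963 74/962 65/888 66/885 69/884 75/885 76/882 67/883 46/885 36/966 38/964 37/963 33/961 39/964 35/962 36/964 35/968
146 81/956 84/954 81/954 82/958 80/957 80/956 79/955 77/889 77/886 70/890 80/888 78/887 63/885 39/953 35/950 38/956 34/956 34/955 35/954 36/956 38/953 34/954
148 82/949 83/945 78/949 79/946 79/945 68/944 57/948 72/893 75/889 73/890 76/892 74/887 63/886 39/946 34/945 36/945 38/943 33/944 39/946 31/946 38/948 32/941
150 85/937 82/935 82/939 78/936 66/931 55/930 58/931 73/896 71/897 75/892 77/895 74/892 54/890 35/938 37/936 34/936 34/938 33/936 37/936 34/936 39/938 36/937
```

Request:
arm_command([
  {"offset":[0,0,0],"spin":0},
  {"offset":[0,0,0],"spin":0},
])

```text
time_s: 8.3
ee_pos: [556.0, -132.6, 155.3]
ee_rot: [-180.0, 0.0, -176.3]
force: [0.4, 0.6, -0.9]
gripper_width: 9.6
gripper_force: 45.0
```

Request:
arm_command([
  {"offset":[-0.0015,0,0.005],"spin":-0.004},
  {"offset":[0,0,0.005],"spin":0},
  {"offset":[0,0,0.003],"spin":0},
  {"offset":[0,0,0.003],"spin":0},
  {"offset":[0,0,0],"spin":0},
])

```text
time_s: 8.93
ee_pos: [557.3, -132.9, 138.6]
ee_rot: [180.0, -0.0, -176.1]
force: [-0.6, 0.3, -0.5]
gripper_width: 10.0
gripper_force: 45.0
```

Request:
arm_command([
  {"offset":[0,0,0.002],"spin":0},
  {"offset":[0,0,0.002],"spin":0},
  {"offset":[0,0,0],"spin":0},
])

```text
time_s: 9.3
ee_pos: [557.3, -132.9, 134.8]
ee_rot: [180.0, -0.0, -176.1]
force: [1.2, -0.2, -0.6]
gripper_width: 9.9
gripper_force: 45.0
```

It's in the slot cleanly, so I'll advance with a small wiggle.

Request:
arm_command([
  {"offset":[0,0,0.001],"spin":0.07},
  {"offset":[0,0,0.0015],"spin":-0.14},
  {"offset":[0,0,0.0015],"spin":0.14},
  {"offset":[0,0,0.0015],"spin":-0.14},
  {"offset":[0,0,0.001],"spin":0.07},
])

```text
time_s: 9.93
ee_pos: [557.9, -133.6, 128.9]
ee_rot: [-179.9, 0.1, -176.1]
force: [0.2, -2.1, -0.3]
gripper_width: 10.0
gripper_force: 45.0
```

Request:
arm_command([
  {"offset":[0,0,0.001],"spin":0.07},
  {"offset":[0,0,0.0015],"spin":-0.14},
  {"offset":[0,0,0.0015],"spin":0.14},
  {"offset":[0,0,0.0015],"spin":-0.14},
  {"offset":[0,0,0],"spin":0.07},
])

```text
time_s: 10.55
ee_pos: [558.0, -133.7, 123.7]
ee_rot: [-179.9, 0.1, -176.1]
force: [-0.6, -1.8, -0.5]
gripper_width: 10.0
gripper_force: 45.0
```

Request:
arm_command([
  {"offset":[0,0,0.001],"spin":0.07},
  {"offset":[0,0,0.0015],"spin":-0.14},
  {"offset":[0,0,0.0015],"spin":0.14},
  {"offset":[0,0,0.001],"spin":-0.07},
  {"offset":[0,0,0],"spin":0},
])

```text
time_s: 11.18
ee_pos: [558.0, -133.2, 118.5]
ee_rot: [-180.0, 0.1, -176.1]
force: [0.2, -0.8, 2.2]
gripper_width: 9.2
gripper_force: 45.0
```

Request:
arm_command([
  {"offset":[0,0,0.001],"spin":0.07},
  {"offset":[0,0,0.001],"spin":-0.14},
  {"offset":[0,0,0.001],"spin":0.07},
  {"offset":[0,0,0],"spin":0},
  {"offset":[0,0,0],"spin":0},
])

```text
time_s: 11.8
ee_pos: [557.9, -133.2, 115.1]
ee_rot: [-180.0, 0.1, -176.1]
force: [0.3, -0.3, 0.4]
gripper_width: 10.1
gripper_force: 45.0
```

Request:
arm_command([
  {"offset":[0,0,0.001],"spin":0},
  {"offset":[0,0,0],"spin":0},
])

```text
time_s: 12.05
ee_pos: [557.6, -133.2, 114.1]
ee_rot: [-180.0, 0.0, -176.1]
force: [0.9, -1.9, 2.7]
gripper_width: 9.7
gripper_force: 45.0
```

Request:
arm_command([
  {"offset":[0,0,0.0007],"spin":0},
  {"offset":[0,0,0],"spin":0},
])

```text
time_s: 12.3
ee_pos: [557.7, -133.2, 114.0]
ee_rot: [-180.0, 0.0, -176.1]
force: [-0.2, -0.9, 5.6]
gripper_width: 9.8
gripper_force: 45.0
```

Run:
```python
from h import *
im,d=env.grab_frame('side')
s=env.state();print(s['ee_pos'],s['force'],s['torque'])
cv2.imwrite('pics/s3.png',cv2.resize(im[100:190,260:380],None,fx=6,fy=6,interpolation=cv2.INTER_CUBIC))
```

```text
[ 557.66637368 -133.14853474  114.03111133] [-0.0754249  -1.1132946   5.56616801] [-0.1189059  -0.07511112 -0.05691453]
```

View pics/s3.png

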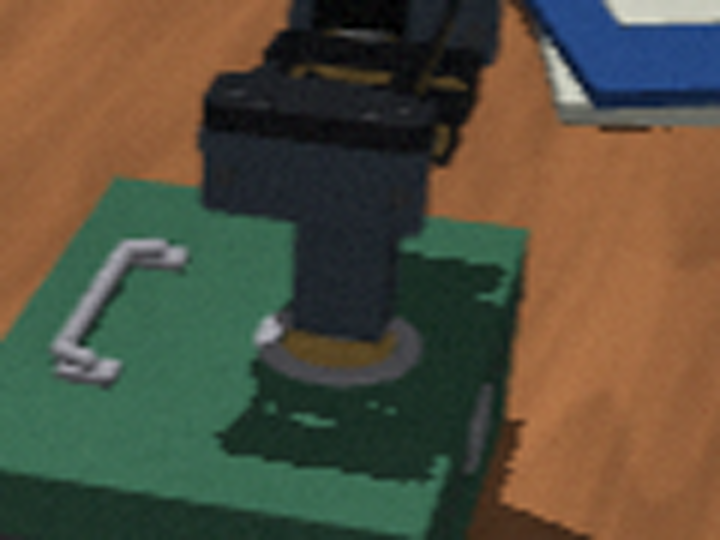

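The fingertips sit just above the rosette. z has stopped at 114.0 (key origin about 96) with force building, so the key is home. Now I'll turn it clockwise.

Request:
arm_command([
  {"offset":[0,0,0],"spin":0.1},
  {"offset":[0,0,0],"spin":0.1},
  {"offset":[0,0,0],"spin":0.1},
  {"offset":[0,0,0],"spin":0.1},
  {"offset":[0,0,0],"spin":0.1},
])

```text
time_s: 12.98
ee_pos: [557.8, -132.7, 114.1]
ee_rot: [180.0, 0.1, 155.1]
force: [0.1, 0.2, 5.1]
gripper_width: 9.8
gripper_force: 45.0
```

Request:
arm_command([
  {"offset":[0,0,0],"spin":0.11},
  {"offset":[0,0,0],"spin":0.11},
  {"offset":[0,0,0],"spin":0.11},
  {"offset":[0,0,0],"spin":0.11},
  {"offset":[0,0,0],"spin":0.11},
])

```text
time_s: 13.6
ee_pos: [558.1, -132.4, 114.1]
ee_rot: [179.9, 0.0, 123.5]
force: [0.3, 0.3, 5.2]
gripper_width: 9.9
gripper_force: 45.0
```

Request:
arm_command([
  {"offset":[0,0,0],"spin":0.11},
  {"offset":[0,0,0],"spin":0.11},
  {"offset":[0,0,0],"spin":0.11},
  {"offset":[0,0,0],"spin":0.11},
  {"offset":[0,0,0],"spin":0.11},
])

```text
time_s: 14.22
ee_pos: [558.6, -132.2, 114.1]
ee_rot: [179.8, -0.0, 92.0]
force: [1.8, 2.0, 3.5]
gripper_width: 9.5
gripper_force: 45.0
```

Request:
arm_command([
  {"offset":[0,0,0],"spin":0},
  {"offset":[0,0,0],"spin":0},
  {"offset":[0,0,0],"spin":0},
])

```text
time_s: 14.6
ee_pos: [558.6, -132.3, 114.0]
ee_rot: [179.8, -0.0, 92.3]
force: [1.8, 3.0, 5.3]
gripper_width: 10.2
gripper_force: 45.0
```

Run:
```python
from h import *
im,d=env.grab_frame('side')
s=env.state();print({k:np.round(s[k],2) for k in('ee_pos','ee_rot','force','torque','qpos','gripper_width','gripper_force')})
cv2.imwrite('pics/s4.png',cv2.resize(im[100:190,260:380],None,fx=6,fy=6,interpolation=cv2.INTER_CUBIC))
```

```text
{'ee_pos': array([ 558.61, -132.3 ,  114.06]), 'ee_rot': array([ 1.7983e+02, -5.0000e-02,  9.2340e+01]), 'force': array([1.91, 2.89, 6.17]), 'torque': array([ 0.44, -0.58,  0.05]), 'qpos': array([-14.52,  23.53,  99.28,   0.11,  57.03, -16.93]), 'gripper_width': np.float64(9.8), 'gripper_force': np.float64(45.0)}
```

View pics/s4.png

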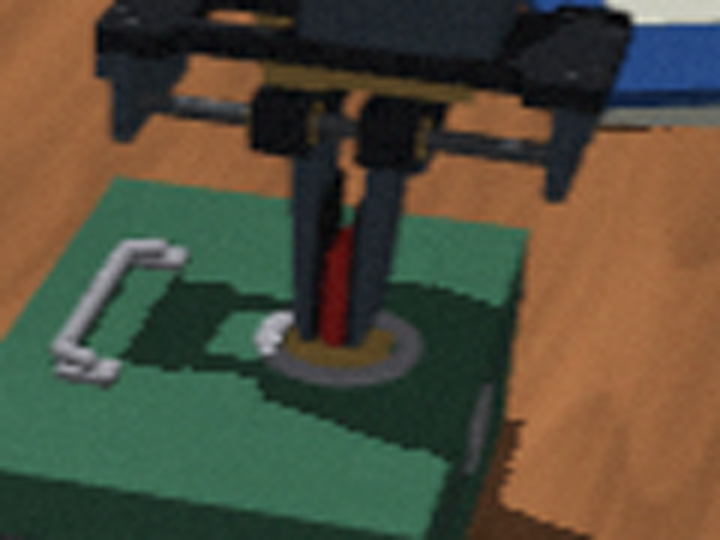

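The red head is on the lock face, upright in the fingers and turned. The wrist has turned 91.6°, and the 0.05 N m torque matches the lock spring at a quarter turn. Handing in.

```bash
python3 -c "
from workcell import env
print(env.job_done())"
```

```text
the job is handed in; nothing more can be done
None
```

I handed the job in with the red key fully home in the cash box lock, turned about a quarter turn clockwise and still gripped; the hand-in returned no pass or fail verdict.

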